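# Sort the pump parts and put the post kit right

## Robot

A 6-joint arm with a two-finger parallel gripper is mounted at the origin on the work surface. World frame = base frame: x ahead of the robot, y to its left, z up, the work surface at z = 0. Lengths are in m, angles in rad, forces in N, time in s.
With the tool pointing down it reaches from about 0.425 to 0.925 m from the base axis. Payload 12.5 kg.
Tool frame: the origin (TCP) lies at the very end of the fingers, on their centre line; the grasp point (between the pads) lies 19 mm behind it; z points along the fingers, y is the line along which they close (so a half turn about z gives the same grasp; the last joint's range is limited). The gripper opens to 85 mm and grips with 20 to 120 N. Pads are 22 mm wide; open, the fingers measure 114 mm over their backs; the gripper's body (76 mm by 85 mm) begins 54 mm behind the grasp point. The pads swing forward as they close: fully open they stand 13 mm farther back than shut.
Start: joints at [1.177, 0.491, 1.559, -0, 1.092, -0.106], TCP at [0.177, 0.599, 0.231] pointing down, gripper open.
Joint ranges: [-3.1, 3.1], [-0.84, 2.19], [0.05, 2.79], [-1.13, 4.28], [0.06, 2.93], [-2.69, 2.69]. Speed limits (rad/s): [2.22, 2.22, 2.79, 3.14, 3.14, 3.14].

## Interface

Orientations are given as a unit quaternion [x, y, z, w].
In Python, from rig import r, vision, hand_in, trace, landmark_of gives the robot as it stands. The module is installed in compiled form; this text tells all that it offers.
- The arm moves only by the shell command python3 -m pendant 'ROWS' [FORCE]. ROWS is a JSON object of lists of equal length, an entry for each row: "grip": the finger opening in cm, from 0 to 8.54; "xyz": the shift along the tool's x, y, z in cm, a list of three; "roll": the turn about the tool's z in degrees. In form: {"grip": [grip, ...], "xyz": [[dx, dy, dz], ...], "roll": [roll, ...]}. A call has 1 to 12 rows; each row is the pose to reach, as a shift and turn from the pose commanded when the call began, along the tool's axes at that moment; what a row does not reach only later rows make up. A row lasts 1/8 s, in which the tool goes at most 62.5 mm and 10.7 degrees, less where a joint would pass 70% of its speed; a pose out of reach is approached as far as the arm can. A call with a gripper value outside its range is refused whole. The fingers move at their own pace and stop on an object; FORCE is the grip in N (left out, the last holds). Time passes only in rows, so rows that repeat a pose let the fingers close. It gives the time, the measured TCP pose, the force, the opening and the grip force at its end, in the units of the state.
- r.get_state(): the state, without advancing time (a new reading comes with each control period).
- vision.read_camera(name): name is "side" or "top"; returns a dict with "image" (400x640x3 uint8, red, green, blue), "depth" (400x640 float32, m along the optical axis (not along the pixel's ray), 0 where there is no reading), "intrinsics" (3x3 intrinsics, pixels), "position" and "attitude" of the camera in the world. Camera axes: x right, y down, z forward; pixel columns grow to the right and rows downward; lengths in m; the calibration is good to about 2 mm. A picture is of the moment at which its call begins.
- hand_in(): hands the job in; it is judged then, once.
Trained networks look in a picture, given as the dict that the camera call returned (one of the last four; its "shot" number tells which), for a name from the list of things; names that differ only in an ending like _2 or _b are one class to them, and where a whole thing is asked for, a point or a joint stands for the part that bears it (a point fixed in the world has none). Each returns a list of dicts, best first, with "score" (0 to 1); they miss things now and then, are a little off and sometimes report something else, mostly with a low value. They report only what shows in the picture. A call takes as long as a camera call. They do not tell look-alikes from the thing itself.
- trace(picture, thing): "mask" (400x640 bool, what is visible of it) and "bbox" ([centre column, centre row, width, height] in pixels, round what is visible of it).
- landmark_of(picture, thing): "position" ([column, row] in pixels: a listed point, or the origin of a listed thing).
The state is a dict: "time": time; "joint_pos": joint angles; "joint_velocities": joint speeds; "tau": joint torques, N m; "eef_pos": TCP position; "ee_rot": TCP orientation; "ft_force": force on the tool from outside, world axes, zero at the start; "ft_torque": the same for the moment, N m; "finger_gap": finger opening in m; "grip_force": force on a finger pad.
Only numpy, scipy, OpenCV 4.12 (cv2) and the standard library are available. Lean on these libraries where they do the work, as an engineer would, in place of code of your own. Each camera call takes 0.05 s, during which the arm holds its last target. There are 200 camera calls.

## Task

Sort the stripped pump's parts: the drive hub goes boss-up in the round dish and the bearing block on its foot in the oblong tray. The three-bay rack is a kit of round posts, but one bay holds a square spacer by mistake: stand the spacer upright in the square tray and stand the spare round post upright in the bay it leaves. Set everything down flat on the floors of the trays without dropping it, and leave the two correct posts standing in their bays.

Things in the scene. Friction and masses are not known exactly. Their poses are not given: they have to be found in the camera images.
- rack: Kit rack: grey rectangular tray, 60 mm (x) by 170 mm (y), walls 16 mm high and 5 mm thick, floor 5 mm thick. Two dividers split it into a row of three square bays, each 50 x 50 mm inside, centred at y = -55, 0 and +55 mm on its own y axis (x = 0). At the start each bay holds one upright part, anywhere within about 6 mm of its bay's centre. Fixed. Origin at the centre of its underside, on the bench.
- square_tray: Small square grey tray, 70 x 70 mm outside, 60 x 60 mm inside, walls 16 mm high, floor 5 mm thick; empty. Its axes run along its sides. Fixed. Origin at the centre of its underside, on the bench.
- long_tray: Oblong grey tray, 110 mm (x) by 66 mm (y) outside, 100 x 56 mm inside, walls 16 mm high, floor 5 mm thick; empty. Fixed. Origin at the centre of its underside, on the bench.
- dish: Round grey dish, 96 mm diameter, about 86 mm inside at the floor, rim 16 mm high, floor 5 mm thick; empty. Fixed. Origin at the centre of its underside, on the bench.
- kit_post_a_mid (a point): Round post already in the rack (belongs there), standing on its round end, plain aluminium with a thin black band near the top, 22 mm diameter, 60 mm tall. The point is its centre, 30 mm above its underside; z is its long axis.
- kit_post_b_mid (a point): The other round post already in the rack, the same as kit_post_a, standing on its round end, plain aluminium with a thin black band near the top, 22 mm diameter, 60 mm tall. The point is its centre, 30 mm above its underside; z is its long axis.
- spacer_mid (a point): Square spacer, the wrong part in the rack: aluminium block 28 x 28 mm, 45 mm tall, standing in one of the three bays (any of them) with its sides roughly along the bay's. The point is its centre, 22.5 mm above its underside; x and y are normal to its sides, z its long axis, upright.
- spare_post_mid (a point): The spare round post, loose on the bench, like the two in the rack, standing on its round end, plain aluminium with a thin black band near the top, 22 mm diameter, 60 mm tall. The point is its centre, 30 mm above its underside; z is its long axis.
- hub_mid (a point): Steel drive hub, lying on its flange on the bench: flange 56 mm diameter, 16 mm thick, with a round boss 26 mm diameter standing 26 mm above it (42 mm in all). The point is on its axis, 21 mm above its underside; z is the axis, boss upwards.
- bearing_block_mid (a point): Aluminium bearing block standing on its foot on the bench: foot 70 mm (x) by 30 mm (y), 14 mm high, with a housing 40 mm (x) by 30 mm (y) in the middle rising to 46 mm; the round bearing shows in the two y faces. The point is its centre, 23 mm above its underside; z up.
Mind the look-alikes: they are no part of the job. What is shaped like the square_tray but purple is not meant. Leave any orange look-alike of the rack alone.

How it is judged:
At the end, for the whole second after the job is handed in: Spacer upright in the square tray, hub flat and boss up in the dish, block on its foot in the oblong tray (each within 16 to 18 mm of centre, on the floor), spare post upright in the free bay (within 16 mm), both kit posts still standing in theirs; tilts under 0.12 rad, all at rest (height (world z) of spacer_mid between 0.0235 and 0.0315 m and angle between each of spacer_mid, hub_mid, bearing_block_mid, spare_post_mid, kit_post_a_mid, kit_post_b_mid's own z axis and vertical below 0.12 rad and linear speed of each of spacer, hub, bearing_block, spare_post, kit_post_a, kit_post_b below 0.02 m/s and angular speed of each of spacer, hub, bearing_block, spare_post, kit_post_a, kit_post_b below 0.2 rad/s and x of spacer_mid in the frame of square_tray between -0.018 and 0.018 m and y of spacer_mid in the frame of square_tray between -0.018 and 0.018 m and height (world z) of hub_mid between 0.022 and 0.03 m and horizontal distance between hub_mid and dish below 0.018 m and height (world z) of bearing_block_mid between 0.024 and 0.032 m and x of bearing_block_mid in the frame of long_tray between -0.018 and 0.018 m and y of bearing_block_mid in the frame of long_tray between -0.016 and 0.016 m and height (world z) of spare_post_mid between 0.031 and 0.039 m and x of spare_post_mid in the frame of rack between -0.016 and 0.016 m and (y of spare_post_mid in the frame of rack between -0.071 and -0.039 m or y of spare_post_mid in the frame of rack between -0.016 and 0.016 m or y of spare_post_mid in the frame of rack between 0.039 and 0.071 m) and height (world z) of kit_post_a_mid between 0.031 and 0.039 m and distance of each of kit_post_a_mid, kit_post_b_mid from where it was at the start of the episode below 0.03 m and height (world z) of kit_post_b_mid between 0.031 and 0.039 m); the robot touches nothing.
It fails at once if one of the two correct posts in the rack is knocked over or taken out (distance of any of kit_post_a_mid, kit_post_b_mid from where it was at the start of the episode above 0.03 m or angle between any of kit_post_a_mid, kit_post_b_mid's own z axis and vertical above 0.6 rad).
It fails at once if a part is dropped from a height or thrown (moves faster than 0.8 m/s with no finger on it) ((linear speed of spacer above 0.8 m/s and contact force between the fingers and spacer below 0.01 N) or (linear speed of hub above 0.8 m/s and contact force between the fingers and hub below 0.01 N) or (linear speed of bearing_block above 0.8 m/s and contact force between the fingers and bearing_block below 0.01 N) or (linear speed of spare_post above 0.8 m/s and contact force between the fingers and spare_post below 0.01 N)).
It also fails if it takes over 99 s, if anything falls off the work surface, if the arm or the gripper's body presses on something with over 40 N, if the wrist force passes 120 N, or if a joint passes its speed limit or range.

## Working session

There is one attempt and no reset: what is moved stays moved. The work goes in short steps, Python scripts to look and compute and a shell command to move; the robot and the scene stay as the last step left them, time stands still between calls to the robot, and variables do not carry over. Pictures are saved under pics/ and viewed, at most 14 in all, crops included, and the job is handed in when it is done.

```bash
mkdir -p pics
cat > h.py <<'E'
import numpy as np, cv2
from rig import r, vision, hand_in, trace, landmark_of
from scipy.spatial.transform import Rotation as R
def save(p,n): cv2.imwrite('pics/'+n,cv2.cvtColor(p['image'],cv2.COLOR_RGB2BGR))
def Rc(p):
    a=np.array(p['attitude'],float)
    return a if a.shape==(3,3) else R.from_quat(a).as_matrix()
def cloud(p):
    K=p['intrinsics'];d=p['depth'];v,u=np.mgrid[:400,:640]
    c=np.stack([(u-K[0,2])/K[0,0]*d,(v-K[1,2])/K[1,1]*d,d],-1)
    return c@Rc(p).T+np.array(p['position'])
def ray(p,uv,z):
    K=p['intrinsics'];c=np.array([(uv[0]-K[0,2])/K[0,0],(uv[1]-K[1,2])/K[1,1],1])
    d=Rc(p)@c;o=np.array(p['position']);return o+d*(z-o[2])/d[2]
E
python3 - <<'E'
from h import *
for n in ['top','side']:
    p=vision.read_camera(n);save(p,n+'0.png');print(n,p['position'],p['attitude'],p['intrinsics'][0])
    for t in ['rack','square_tray','long_tray','dish','kit_post_a_mid','spacer_mid','spare_post_mid','hub_mid','bearing_block_mid']:
        z={'kit_post_a_mid':.035,'spacer_mid':.0275,'spare_post_mid':.03,'hub_mid':.021,'bearing_block_mid':.023}.get(t,0)
        print(t,[(np.round(l['position']).tolist(),round(float(l['score']),2),ray(p,l['position'],z)[:2].round(3).tolist()) for l in landmark_of(p,t)])
print(r.get_state())
E
```

```text
top [ 0.42970568 -0.07952701  1.41956646] [-0.69753097  0.71579125 -0.018196    0.02761064] [445.2016668    0.         322.84551257]
rack [([383.0, 183.0], 0.68, [0.58, -0.256]), ([411.0, 244.0], 0.65, [0.384, -0.336]), ([459.0, 263.0], 0.61, [0.319, -0.487])]
square_tray [([217.0, 148.0], 0.86, [0.709, 0.275]), ([221.0, 186.0], 0.59, [0.584, 0.265])]
long_tray [([306.0, 222.0], 0.83, [0.464, -0.006]), ([220.0, 186.0], 0.58, [0.584, 0.267])]
dish [([301.0, 155.0], 0.59, [0.678, 0.005])]
kit_post_a_mid [([364.0, 185.0], 0.53, [0.573, -0.191])]
spacer_mid [([403.0, 174.0], 0.42, [0.604, -0.317])]
spare_post_mid [([240.0, 238.0], 0.61, [0.416, 0.198]), ([302.0, 152.0], 0.44, [0.681, -0.002])]
hub_mid [([412.0, 243.0], 0.65, [0.387, -0.336]), ([222.0, 185.0], 0.2, [0.586, 0.255])]
bearing_block_mid [([372.0, 228.0], 0.5, [0.438, -0.214]), ([240.0, 239.0], 0.26, [0.415, 0.2])]
side [ 0.00394041 -0.63423269  0.83642229] [ 0.85006429 -0.3616937   0.14015758 -0.35626425] [392.45561574   0.         317.50281177]
rack [([383.0, 371.0], 0.91, [0.325, -0.491]), ([375.0, 243.0], 0.72, [0.582, -0.
[... 455 characters left out ...]
_pos': array([ 1.17737118e+00,  4.90877835e-01,  1.55887526e+00,  2.61226586e-05,
        1.09168409e+00, -1.05584938e-01]), 'joint_velocities': array([ 9.86323492e-05, -3.98646772e-04, -2.98201052e-04,  6.54742485e-04,
       -1.10555627e-03, -5.61456166e-04]), 'tau': array([ 2.68285730e-04, -6.18292880e+01, -2.61833668e+01, -1.04243284e-04,
        3.69675518e-04, -5.67316604e-06]), 'eef_pos': array([0.17740191, 0.59932725, 0.23134925]), 'ee_rot': array([1.43429740e-01, 9.89660499e-01, 7.81870278e-05, 7.96166586e-06]), 'ft_force': array([-0.03696349, -0.15683443,  0.00051145]), 'ft_torque': array([ 0.02912356,  0.01137286, -0.04076579]), 'grip_force': 0.0, 'finger_gap': 0.0853937412967843}
```

View pics/top0.png

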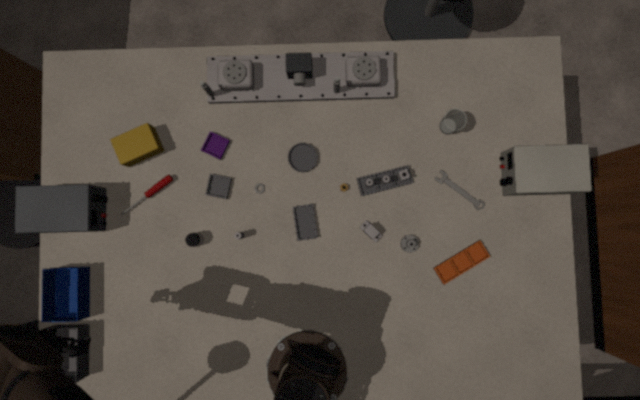

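View pics/side0.png

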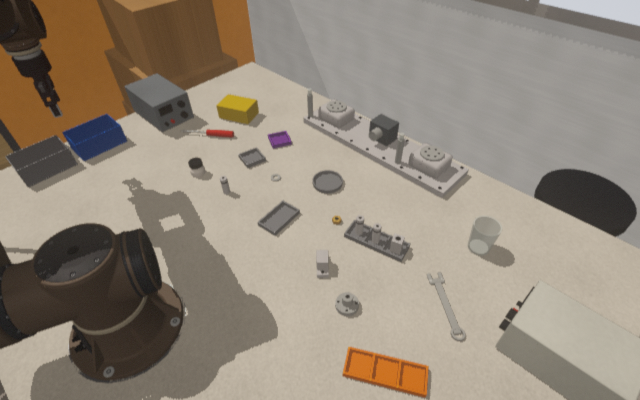

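The top view shows the spare post at (240,235), the grey square tray at (220,186), the purple look-alike at (215,146) and the dish at (303,157). The oblong tray is at (306,222), the block at (372,230) and the hub at (410,243). The grey rack is at (385,180), with the spacer in its right bay at (405,174). The side view agrees.

Run:
```python
from h import *
from scipy.spatial import cKDTree
cand={'rack':((.585,-.257),.10,.003,.03),'square_tray':((.582,.262),.055,.004,.03),'long_tray':((.464,-.006),.075,.004,.03),'dish':((.676,-.001),.06,.004,.03),
'spacer':((.605,-.315),.04,.04,.06),'postm':((.59,-.26),.022,.045,.08),'posta':((.575,-.2),.025,.045,.08),'spare':((.42,.2),.03,.045,.08),'hubboss':((.385,-.336),.03,.033,.06),'hubfl':((.385,-.336),.045,.004,.06),'block_top':((.436,-.213),.045,.036,.06),'block':((.436,-.213),.055,.004,.06)}
P={n:vision.read_camera(n) for n in ['top','side']}
for n,p in P.items():
    c=cloud(p)
    print(n,'bench z',np.median(c[(abs(c[...,0]-.5)<.03)&(abs(c[...,1]-.1)<.03)][:,2]).round(4))
    for k,(xy,rad,z0,z1) in cand.items():
        m=(np.hypot(c[...,0]-xy[0],c[...,1]-xy[1])<rad)&(c[...,2]>z0)&(c[...,2]<z1)
        q=c[m]
        if len(q)<4: print(k,len(q));continue
        b=cv2.minAreaRect((q[:,:2]*1000).astype(np.float32))
        print(k,len(q),'rect',np.round(b[0],1),np.round(b[1],0),round(b[2],1),'mean',(q.mean(0)*1000).round(1),'zmax',(np.percentile(q[:,2],95)*1000).round(1))
p=P['top'];im=cv2.cvtColor(p['image'],cv2.COLOR_RGB2BGR)
a=cv2.resize(im[150:265,195:295],None,fx=4,fy=4,interpolation=cv2.INTER_CUBIC)
b=cv2.resize(im[150:265,335:435],None,fx=4,fy=4,interpolation=cv2.INTER_CUBIC)
cv2.imwrite('pics/crop.png',np.hstack([a,b]))
```

```text
top bench z -0.0005
rack 992 rect [ 581.5 -255.9] [194. 193.] 42.9 mean [ 585.3 -254.5    8.7] zmax 18.8
square_tray 387 rect [582.5 266.9] [ 95. 100.] 31.8 mean [583.6 270.2   9.7] zmax 19.4
long_tray 592 rect [465.5  -6.8] [134. 146.] 88.5 mean [462.8  -3.8   9.3] zmax 18.8
dish 498 rect [672.6  -2.4] [109. 111.] 56.3 mean [672.6   0.7   8.8] zmax 17.8
spacer 86 rect [ 602.  -314.1] [28. 29.] 20.1 mean [ 601.6 -313.3   49.3] zmax 53.8
postm 46 rect [ 587.9 -254.4] [21. 19.] 0.6 mean [ 587.  -254.5   62.8] zmax 68.0
posta 45 rect [ 579.3 -203.6] [20. 20.] 62.1 mean [ 578.6 -203.6   63.7] zmax 69.6
spare 46 rect [426.5 201.9] [20. 18.] 88.5 mean [426.8 201.8  58.5] zmax 63.8
hubboss 55 rect [ 386.9 -329. ] [23. 22.] 88.7 mean [ 387.7 -328.5   41.7] zmax 45.4
hubfl 272 rect [ 388.3 -325.8] [77. 67.] 7.4 mean [ 388.3 -327.6   20.4] zmax 43.5
block_top 128 rect [ 429.9 -207.2] [39. 31.] 43.8 mean [ 429.5 -208.    44.9] zmax 50.5
block 283 rect [ 437.  -209.1] [ 95. 102.] 64.6 mean [ 431.8 -207.7   26.9] zmax 48.7
side bench z -0.003
rack 780 rect [ 571.9 -266.2] [ 97. 171.] 12.1 mean [ 
[... 245 characters left out ...]
[668.6  -4.4   9.2] zmax 14.4
spacer 112 rect [ 600.9 -318.6] [30. 28.] 18.7 mean [ 599.3 -319.6   46.7] zmax 49.7
postm 74 rect [ 585.8 -261.3] [20. 21.] 39.0 mean [ 583.8 -262.    58. ] zmax 63.7
posta 68 rect [ 577.  -209.8] [21. 19.] 39.7 mean [ 575.4 -211.1   58.8] zmax 64.5
spare 49 rect [426.3 196.8] [25. 19.] 30.3 mean [424.5 195.3  54. ] zmax 58.7
hubboss 100 rect [ 387.  -333.1] [27. 23.] 40.4 mean [ 385.9 -334.3   39. ] zmax 41.3
hubfl 430 rect [ 385.5 -334.2] [53. 55.] 38.0 mean [ 382.  -337.4   20. ] zmax 40.5
block_top 179 rect [ 428.4 -213.1] [43. 30.] 44.4 mean [ 426.6 -213.9   42.6] zmax 45.5
block 329 rect [ 423.5 -218. ] [57. 30.] 44.3 mean [ 420.  -221.4   30.8] zmax 44.9
```

View pics/crop.png

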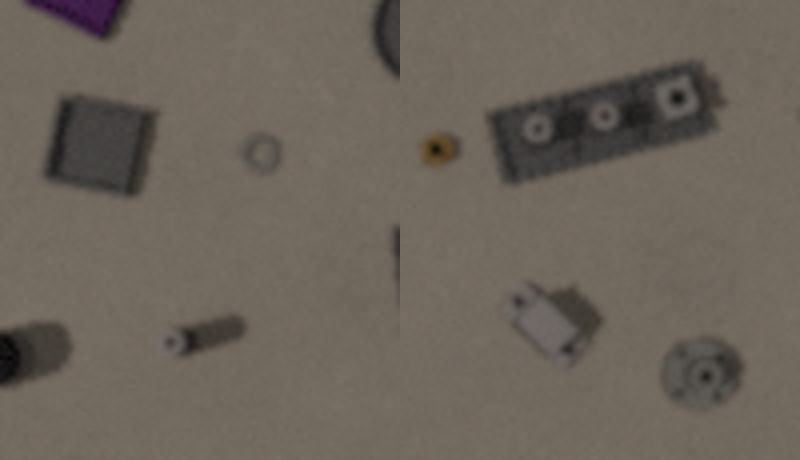

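```bash
cat >> h.py <<'E'
def go(x,y,z,ang):
    """shift (cm, tool axes) and roll to TCP xyz with the closing line at world angle ang (deg)"""
    s=r.get_state();M=R.from_quat(s['ee_rot']).as_matrix()
    d=M.T@(np.array([x,y,z])-s['eef_pos'])*100
    a=np.degrees(np.arctan2(M[1,1],M[0,1]));t=(a-ang+90)%180-90
    print('go',d.round(2),'roll',round(t,1),'tool y at',round(a,1),'tcp',s['eef_pos'].round(4),'j6',s['joint_pos'][5].round(2),'gap',s['finger_gap'].round(4))
E
python3 - <<'E'
from h import *
g={'rack':(.58,-.26),'square_tray':(.583,.266),'long_tray':(.464,-.006),'dish':(.672,-.002)}
for n in ['top','side']:
    p=vision.read_camera(n)
    for k,xy in g.items():
        for t in trace(p,k):
            v,u=np.nonzero(t['mask'])
            if len(v)<20: continue
            q=np.array([ray(p,(a,b),.012)[:2] for a,b in zip(u,v)])
            if np.hypot(*(q.mean(0)-xy))>.04: continue
            b=cv2.minAreaRect((q*1000).astype(np.float32));print(n,k,round(t['score'],2),np.round(b[0],1),np.round(b[1],0),round(b[2],1))
go(.6015,-.3163,.2,14)
E
```

```text
top rack 0.97 [ 588.6 -257.2] [ 62. 173.] 13.0
top square_tray 0.62 [584.8 270.5] [76. 71.] 77.2
top long_tray 0.6 [463.3  -3.2] [111.  68.] 5.9
top dish 0.81 [669.7   2.5] [93. 93.] 43.4
side rack 0.64 [ 583.8 -264.4] [ 76. 177.] 12.5
side square_tray 0.83 [579.4 260.3] [87. 75.] 76.6
side long_tray 0.96 [455.5 -10.5] [125.  78.] 9.2
side dish 0.75 [664.   -7.6] [102.  94.] 43.1Traceback (most recent call last):
  File "<stdin>", line 12, in <module>
  File "h.py", line 20, in go
    print('go',d.round(2),'roll',round(t,1),'tool y at',round(a,1),'tcp',s['eef_pos'].round(4),'j6',s['joint_pos'][5].round(2),'gap',s['finger_gap'].round(4))
                                                                                                                                     ^^^^^^^^^^^^^^^^^^^^^
AttributeError: 'float' object has no attribute 'round'
```

```bash
sed -i "s/s\['finger_gap'\].round(4)/round(float(s['finger_gap']),4)/" h.py; python3 -c "
from h import *
go(.6015,-.3163,.2,18)"
```

```text
go [-66.66 -75.76   3.13] roll 55.5 tool y at 73.5 tcp [0.1774 0.5993 0.2313] j6 -0.11 gap 0.0854
```

```bash
python3 -m pendant '{"grip":[6,6,6,6,6,6,6,6,6,6,6,6],"xyz":[[-48.8,-16.9,0],[-48.8,-16.9,0],[-48.8,-16.9,0],[-48.8,-16.9,0],[-48.8,-16.9,0],[-48.8,-16.9,0],[-48.8,-16.9,0],[-48.8,-16.9,0],[-48.8,-16.9,0],[-66.7,-75.8,3],[-66.7,-75.8,3],[-66.7,-75.8,3]],"roll":[10,20,30,40,50,55,55,55,55,55,55,55]}' 40; python3 -c "
from h import *
go(.6015,-.3163,.16,18)"
```

```text
time: 3.1
eef_pos: [0.5981, 0.1104, 0.2221]
ee_rot: [0.584, 0.812, 0.0, -0.0]
ft_force: [0.7, -0.3, -0.5]
finger_gap: 0.0597
grip_force: 0.0
go [-40.56 -13.27   6.2 ] roll 0.6 tool y at 18.6 tcp [0.5981 0.1104 0.2221] j6 -0.25 gap 0.0597
```

```bash
python3 -m pendant '{"grip":[6,6,6,6,6,6,6,6,6,6],"xyz":[[-40.6,-13.3,5],[-40.6,-13.3,5],[-40.6,-13.3,5],[-40.6,-13.3,5],[-40.6,-13.3,5],[-40.6,-13.3,5],[-40.6,-13.3,5],[-40.6,-13.3,5],[-40.6,-13.3,5],[-40.6,-13.3,5]],"roll":[0,0,0,0,0,0,0,0,0,0]}'
python3 - <<'E'
from h import *
go(.6015,-.3163,.125,18)
p=vision.read_camera('side');im=cv2.cvtColor(p['image'],cv2.COLOR_RGB2BGR)
cv2.imwrite('pics/a.png',cv2.resize(im[130:290,300:480],None,fx=4,fy=3.6,interpolation=cv2.INTER_CUBIC))
E
```

```text
time: 4.35
eef_pos: [0.6018, -0.3141, 0.1725]
ee_rot: [0.583, 0.812, 0.0, 0.0]
ft_force: [-0.9, -0.7, -0.1]
finger_gap: 0.06
grip_force: 0.0
go [-0.19 -0.1   4.75] roll 0.6 tool y at 18.6 tcp [ 0.6018 -0.3141  0.1725] j6 -0.9 gap 0.06
```

View pics/a.png

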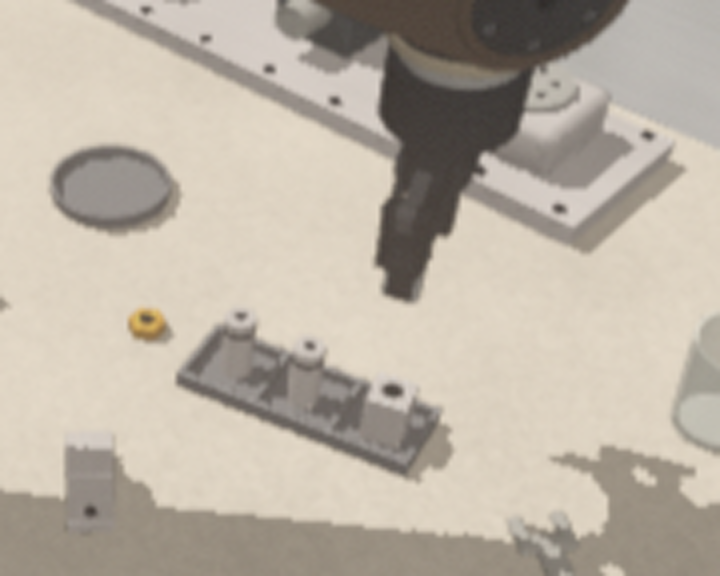

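Run:
```python
from h import *
p=vision.read_camera('side');K=p['intrinsics'];s=r.get_state();M=R.from_quat(s['ee_rot']).as_matrix()
for x in(-.011,.011):
  for y in (-.045,-.03,.03):
    w=s['eef_pos']+M@[x,y,-.008];c=Rc(p).T@(w-p['position']);u=K@c/c[2];print(x,y,u[:2].round(1),((u[:2]-[300,130])*[4,3.6]).round())
go(.6015,-.3163,.125,18)
```

```text
-0.011 -0.045 [402.4 215.6] [410. 308.]
-0.011 -0.03 [404.4 211.3] [417. 293.]
-0.011 0.03 [411.8 194.7] [447. 233.]
0.011 -0.045 [393.1 212.7] [372. 298.]
0.011 -0.03 [395.1 208.4] [380. 282.]
0.011 0.03 [402.8 192. ] [411. 223.]
go [-0.17 -0.1   4.76] roll 0.6 tool y at 18.6 tcp [ 0.6019 -0.3144  0.1726] j6 -0.9 gap 0.0601
```

```bash
python3 -m pendant '{"grip":[6,6,6,6,6,6,0,0,0,0,0,0],"xyz":[[-0.2,-0.1,4],[-0.2,-0.1,8],[-0.2,-0.1,11.5],[-0.2,-0.1,13.8],[-0.2,-0.1,14.6],[-0.2,-0.1,14.6],[-0.2,-0.1,14.6],[-0.2,-0.1,14.6],[-0.2,-0.1,14.6],[-0.2,-0.1,14.6],[-0.2,-0.1,14.6],[-0.2,-0.1,14.6]],"roll":[0,0,0,0,0,0,0,0,0,0,0,0]}' 40
```

```text
time: 5.95
eef_pos: [0.6016, -0.3182, 0.0274]
ee_rot: [0.584, 0.812, 0.0, 0.001]
ft_force: [-0.8, 0.4, 6.6]
finger_gap: 0.0273
grip_force: 40.3
```

```bash
python3 -m pendant '{"grip":[0,0,0,0,0,0],"xyz":[[0,0,-1],[0,0,-3],[0,0,-7],[0,0,-12],[0,0,-15],[0,0,-15]],"roll":[0,0,0,0,0,0]}'; python3 -c "
from h import *
go(.5835,.2675,.17,-13)
go(.5835,.2675,.17,77)"
```

```text
time: 6.7
eef_pos: [0.6019, -0.3184, 0.1799]
ee_rot: [0.584, 0.812, 0.0, 0.003]
ft_force: [-0.3, 0.3, -1.8]
finger_gap: 0.0272
grip_force: 39.6
go [56.15 16.85  0.81] roll 31.5 tool y at 18.5 tcp [ 0.6019 -0.3184  0.1799] j6 -0.91 gap 0.0272
go [56.15 16.85  0.81] roll -58.5 tool y at 18.5 tcp [ 0.6019 -0.3184  0.1799] j6 -0.91 gap 0.0272
```

```bash
python3 -m pendant '{"grip":[0,0,0,0,0,0,0,0,0,0,0,0],"xyz":[[2,0.6,0],[6,1.8,0],[12,3.6,0],[18,5.4,0],[24,7.2,0],[30,9,0],[36,10.8,0],[42,12.6,0],[48,14.4,0],[53,15.9,0],[56,16.8,0],[56.2,16.8,0]],"roll":[0,4,8,12,16,20,24,28,31,31,31,31]}'
python3 - <<'E'
from h import *
p=vision.read_camera('side');im=cv2.cvtColor(p['image'],cv2.COLOR_RGB2BGR)
cv2.imwrite('pics/b.png',cv2.resize(im[70:190,190:340],None,fx=5,fy=5,interpolation=cv2.INTER_CUBIC))
go(.5835,.2675,.03,-13)
E
```

```text
time: 8.2
eef_pos: [0.5802, 0.2707, 0.1746]
ee_rot: [0.779, 0.627, -0.001, -0.001]
ft_force: [-0.1, -0.7, -1.8]
finger_gap: 0.0273
grip_force: 39.6
go [-0.12  0.37 14.48] roll 0.6 tool y at -12.4 tcp [0.5805 0.2695 0.1748] j6 0.55 gap 0.0271
```

View pics/b.png

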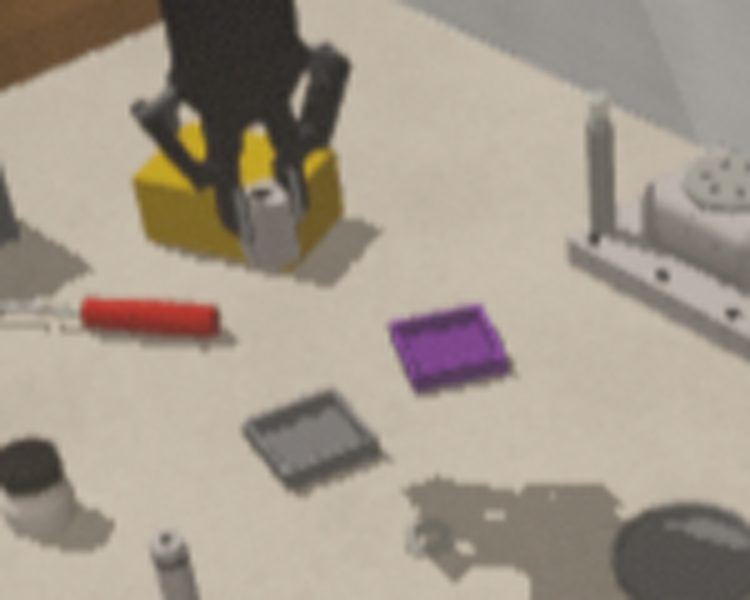

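```bash
python3 -m pendant '{"grip":[0,0,0,0,0,0,0,0],"xyz":[[-0.1,0.3,3],[-0.1,0.3,7],[-0.1,0.3,10],[-0.1,0.3,12.5],[-0.1,0.3,13.5],[-0.1,0.3,14],[-0.1,0.3,14.2],[-0.1,0.3,14.2]],"roll":[0,0,0,0,0,0,0,0]}'
```

```text
time: 9.25
eef_pos: [0.585, 0.2667, 0.0348]
ee_rot: [0.78, 0.626, 0.0, 0.0]
ft_force: [-0.0, -0.1, -0.6]
finger_gap: 0.0275
grip_force: 39.6
```

```bash
python3 -m pendant '{"grip":[0,0,0,0,0],"xyz":[[0,0,0.4],[0,0,0.55],[0,0,0.65],[0,0,0.7],[0,0,0.7]],"roll":[0,0,0,0,0]}'
```

```text
time: 9.88
eef_pos: [0.5848, 0.2667, 0.0274]
ee_rot: [0.78, 0.626, 0.0, -0.0]
ft_force: [0.1, -0.1, 2.1]
finger_gap: 0.0272
grip_force: 39.9
```

```bash
python3 -m pendant '{"grip":[3.2,4,5,6,6,6,6,6,6,6],"xyz":[[0,0,0],[0,0,0],[0,0,0],[0,0,0],[0,0,-2],[0,0,-6],[0,0,-10],[0,0,-14],[0,0,-14],[0,0,-14]],"roll":[0,0,0,0,0,0,0,0,0,0]}'; python3 -c "
from h import *
go(.4265,.1995,.12,-13)"
```

```text
time: 11.12
eef_pos: [0.5845, 0.2666, 0.1677]
ee_rot: [0.78, 0.626, 0.0, 0.0]
ft_force: [0.1, -0.5, -0.5]
finger_gap: 0.0598
grip_force: 0.0
go [ -9.97 -13.98   4.76] roll 0.5 tool y at -12.5 tcp [0.5845 0.2666 0.1677] j6 0.54 gap 0.0598
```

```bash
python3 -m pendant '{"grip":[6,6,6,6,6,6],"xyz":[[-4,-5.6,1],[-8,-11.2,2],[-10,-14,3.5],[-10,-14,4.5],[-10,-14,4.5],[-10,-14,4.5]],"roll":[0,0,0,0,0,0]}'
python3 - <<'E'
from h import *
p=vision.read_camera('side');im=cv2.cvtColor(p['image'],cv2.COLOR_RGB2BGR)
cv2.imwrite('pics/c.png',cv2.resize(im[110:210,180:300],None,fx=6,fy=6,interpolation=cv2.INTER_CUBIC))
go(.4265,.1995,.03,-13)
K=p['intrinsics']
for w in ([.4265,.1995,.06],[.4265,.1995,.122]):
    c=Rc(p).T@(np.array(w)-p['position']);u=K@c/c[2];print(w,((u[:2]-[180,110])*6).round())
E
```

```text
time: 11.88
eef_pos: [0.4275, 0.1997, 0.1221]
ee_rot: [0.78, 0.626, 0.0, 0.0]
ft_force: [-0.1, 0.6, 0.8]
finger_gap: 0.0597
grip_force: 0.0
go [-0.04 -0.09  9.22] roll 0.5 tool y at -12.5 tcp [0.4274 0.1997 0.1222] j6 0.51 gap 0.0602
[0.4265, 0.1995, 0.06] [255. 401.]
[0.4265, 0.1995, 0.122] [230. 305.]
```

View pics/c.png

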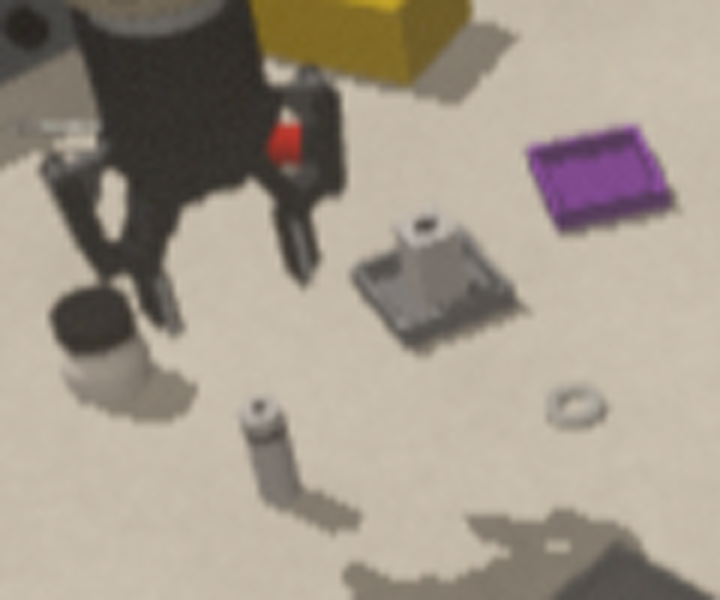

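```bash
python3 -m pendant '{"grip":[6,6,6,6,6,3,0,0,0,0,0],"xyz":[[0,-0.1,3],[0,-0.1,6],[0,-0.1,8.5],[0,-0.1,9.3],[0,-0.1,9.3],[0,-0.1,9.3],[0,-0.1,9.3],[0,-0.1,9.3],[0,-0.1,9.3],[0,-0.1,9.3],[0,-0.1,9.3]],"roll":[0,0,0,0,0,0,0,0,0,0,0]}' 40; python3 -m pendant '{"grip":[0,0,0,0,0,0],"xyz":[[0,0,-1],[0,0,-3],[0,0,-7],[0,0,-12],[0,0,-15],[0,0,-15]],"roll":[0,0,0,0,0,0]}'; python3 -c "
from h import *
go(.6,-.3133,.18,13)"
```

```text
time: 13.3
eef_pos: [0.4259, 0.1997, 0.03]
ee_rot: [0.78, 0.626, 0.001, 0.0]
ft_force: [-0.0, -0.0, 6.5]
finger_gap: 0.0209
grip_force: 38.8
time: 14.05
eef_pos: [0.426, 0.1998, 0.1816]
ee_rot: [0.78, 0.626, 0.002, 0.001]
ft_force: [0.2, -0.3, -1.6]
finger_gap: 0.0211
grip_force: 39.2
go [-46.33  28.08   0.17] roll -25.5 tool y at -12.5 tcp [0.426  0.1998 0.1816] j6 0.52 gap 0.0211
```

```bash
python3 -m pendant '{"grip":[0,0,0,0,0,0,0,0,0,0,0,0],"xyz":[[-2,1.2,0],[-6,3.6,0],[-11,6.7,0],[-16,9.7,0],[-21,12.7,0],[-26,15.8,0],[-31,18.8,0],[-36,21.8,0],[-41,24.8,0],[-44.5,27,0],[-46.3,28.1,0],[-46.3,28.1,0]],"roll":[0,-3,-6,-9,-12,-15,-18,-21,-24,-25,-25,-25]}'
python3 - <<'E'
from h import *
for n in ['side','top']:
    p=vision.read_camera(n);im=cv2.cvtColor(p['image'],cv2.COLOR_RGB2BGR)
    if n=='side':cv2.imwrite('pics/d.png',cv2.resize(im[170:270,340:460],None,fx=6,fy=6,interpolation=cv2.INTER_CUBIC));K=p['intrinsics'];ps=p
for w in ([.600,-.3133,.005],r.get_state()['eef_pos']-[0,0,.03],r.get_state()['eef_pos']*np.array([1,1,0])+[0,0,.005]):
    c=Rc(ps).T@(np.array(w)-ps['position']);u=K@c/c[2];print(w,((u[:2]-[340,170])*6).round())
go(.6,-.3133,.045,13)
E
```

```text
time: 15.55
eef_pos: [0.5992, -0.3142, 0.1773]
ee_rot: [0.626, 0.779, -0.0, -0.001]
ft_force: [-1.0, 0.2, -0.0]
finger_gap: 0.021
grip_force: 39.2
[0.6, -0.3133, 0.005] [323. 469.]
[ 0.59910596 -0.31244093  0.14807559] [362. 247.]
[ 0.59910596 -0.31244093  0.005     ] [321. 469.]
go [-0.13  0.09 13.31] roll -0.5 tool y at 12.5 tcp [ 0.5991 -0.3124  0.1781] j6 -0.8 gap 0.0209
```

View pics/d.png

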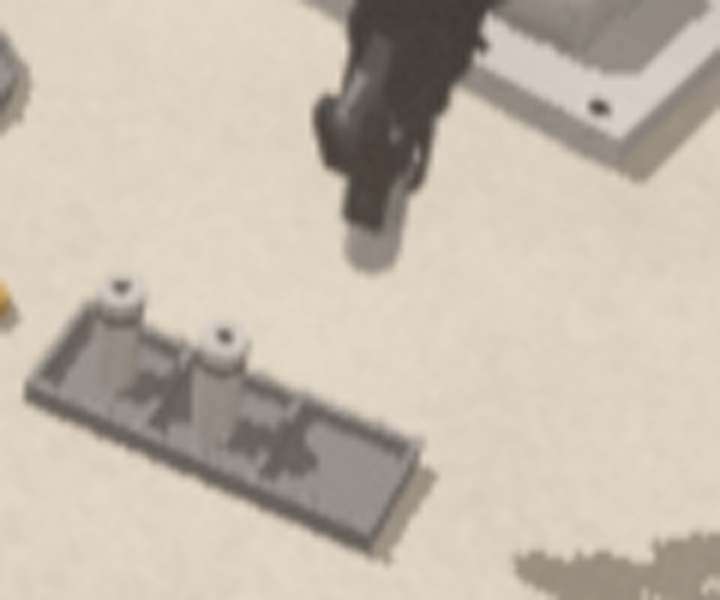

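```bash
python3 -m pendant '{"grip":[0,0,0,0,0,0,0,0],"xyz":[[0,0,2],[0,0,5],[0,0,8],[0,0,11],[0,0,12.8],[0,0,13.4],[0,0,13.6],[0,0,13.6]],"roll":[0,0,0,0,0,0,0,0]}'
```

```text
time: 16.65
eef_pos: [0.6, -0.3134, 0.044]
ee_rot: [0.626, 0.78, 0.0, 0.001]
ft_force: [-1.3, 0.3, -0.4]
finger_gap: 0.0208
grip_force: 39.2
```

```bash
python3 -m pendant '{"grip":[0,0,0,0,0,0],"xyz":[[0,0,0.4],[0,0,0.6],[0,0,0.75],[0,0,0.85],[0,0,0.9],[0,0,0.9]],"roll":[0,0,0,0,0,0]}'
```

```text
time: 17.4
eef_pos: [0.5998, -0.3134, 0.035]
ee_rot: [0.626, 0.78, 0.0, 0.0]
ft_force: [-3.3, 0.6, 6.9]
finger_gap: 0.0211
grip_force: 40.0
```

```bash
python3 -m pendant '{"grip":[2.5,3.5,5,6,6,6,6,6,6,6],"xyz":[[0,0,0],[0,0,0],[0,0,0],[0,0,0],[0,0,-2],[0,0,-6],[0,0,-10],[0,0,-13],[0,0,-13],[0,0,-13]],"roll":[0,0,0,0,0,0,0,0,0,0]}'; python3 -c "
from h import *
go(.429,-.2105,.12,-46)"
```

```text
time: 18.65
eef_pos: [0.5994, -0.3131, 0.1644]
ee_rot: [0.626, 0.78, 0.0, -0.0]
ft_force: [0.1, 0.4, -0.5]
finger_gap: 0.0599
grip_force: 0.0
go [ 13.71 -14.42   4.44] roll 58.5 tool y at 12.5 tcp [ 0.5994 -0.3131  0.1644] j6 -0.8 gap 0.0599
```

```bash
python3 -m pendant '{"grip":[6,6,6,6,6,6,6,6],"xyz":[[4.3,-4.5,0],[8.6,-9,0],[12,-12.6,0],[13.7,-14.4,0],[13.7,-14.4,2],[13.7,-14.4,4],[13.7,-14.4,4],[13.7,-14.4,4]],"roll":[10,20,30,40,50,58,58,58]}'
python3 - <<'E'
from h import *
p=vision.read_camera('side');im=cv2.cvtColor(p['image'],cv2.COLOR_RGB2BGR)
cv2.imwrite('pics/e.png',cv2.resize(im[170:290,290:430],None,fx=5,fy=5,interpolation=cv2.INTER_CUBIC))
go(.429,-.2105,.025,-46)
K=p['intrinsics']
for w in ([.429,-.2105,.046],[.429,-.2105,.124]):
    c=Rc(p).T@(np.array(w)-p['position']);u=K@c/c[2];print(w,((u[:2]-[290,170])*5).round())
E
```

```text
time: 19.65
eef_pos: [0.4295, -0.2107, 0.1243]
ee_rot: [0.925, 0.38, -0.0, -0.0]
ft_force: [-0.6, -0.1, -0.3]
finger_gap: 0.06
grip_force: 0.0
go [-0.02 -0.07  9.95] roll 0.7 tool y at -45.3 tcp [ 0.4296 -0.2108  0.1245] j6 0.2 gap 0.06
[0.429, -0.2105, 0.046] [157. 424.]
[0.429, -0.2105, 0.124] [155. 324.]
```

View pics/e.png

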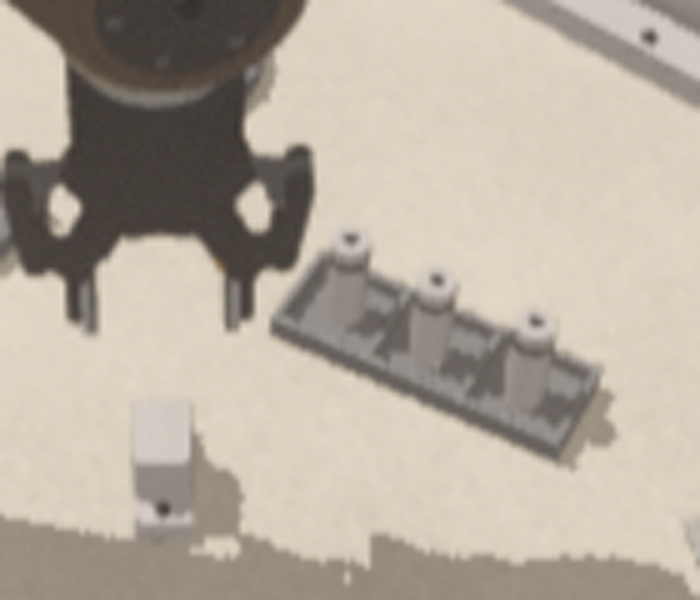

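The rack now holds three standing posts at (350,270), (432,310) and (530,350). The fingers straddle the block, whose top is at (163,430).

```bash
python3 -m pendant '{"grip":[6,6,6,6,6,3,0,0,0,0,0],"xyz":[[0,0,3],[0,0,6],[0,0,8.5],[0,0,9.8],[0,0,10],[0,0,10],[0,0,10],[0,0,10],[0,0,10],[0,0,10],[0,0,10]],"roll":[0.7,0.7,0.7,0.7,0.7,0.7,0.7,0.7,0.7,0.7,0.7]}' 50; python3 -m pendant '{"grip":[0,0,0,0,0,0],"xyz":[[0,0,-1],[0,0,-3],[0,0,-6],[0,0,-9],[0,0,-11],[0,0,-11]],"roll":[0,0,0,0,0,0]}'; python3 -c "
from h import *
go(.4635,-.006,.135,96)"
```

```text
time: 21.08
eef_pos: [0.4298, -0.2109, 0.0251]
ee_rot: [0.928, 0.373, 0.0, 0.001]
ft_force: [-1.3, 0.5, 7.2]
finger_gap: 0.0291
grip_force: 49.9
time: 21.82
eef_pos: [0.4298, -0.2109, 0.1357]
ee_rot: [0.928, 0.373, 0.001, 0.001]
ft_force: [-0.1, -0.9, -2.2]
finger_gap: 0.0292
grip_force: 50.1
go [ 16.62 -12.46   0.05] roll 37.8 tool y at -46.2 tcp [ 0.4298 -0.2109  0.1357] j6 0.21 gap 0.0292
```

```bash
python3 -m pendant '{"grip":[0,0,0,0,0,0,0,0,0],"xyz":[[2,-1.5,0],[5,-3.8,0],[9,-6.8,0],[13,-9.8,0],[15.5,-11.7,0],[16.6,-12.5,0],[16.6,-12.5,0],[16.6,-12.5,0],[16.6,-12.5,0]],"roll":[6,13,20,27,33,37.8,37.8,37.8,37.8]}'
python3 - <<'E'
from h import *
p=vision.read_camera('side');im=cv2.cvtColor(p['image'],cv2.COLOR_RGB2BGR)
cv2.imwrite('pics/f.png',cv2.resize(im[130:250,220:340],None,fx=5,fy=5,interpolation=cv2.INTER_CUBIC))
go(.4635,-.006,.030,96)
K=p['intrinsics'];s=r.get_state()['eef_pos']
for w in ([.4635,-.006,.005],s-[0,0,.0251]):
    c=Rc(p).T@(np.array(w)-p['position']);u=K@c/c[2];print(w,((u[:2]-[220,130])*5).round())
E
```

```text
time: 22.95
eef_pos: [0.4626, -0.0062, 0.134]
ee_rot: [0.999, 0.052, -0.0, -0.0]
ft_force: [0.4, 0.3, -2.4]
finger_gap: 0.0293
grip_force: 50.1
go [ 9.000e-02 -1.000e-02  1.041e+01] roll -0.0 tool y at -84.0 tcp [ 0.4626 -0.0062  0.1341] j6 1.31 gap 0.0291
[0.4635, -0.006, 0.005] [294. 437.]
[ 0.46260387 -0.0062106   0.10895631] [276. 307.]
```

View pics/f.png

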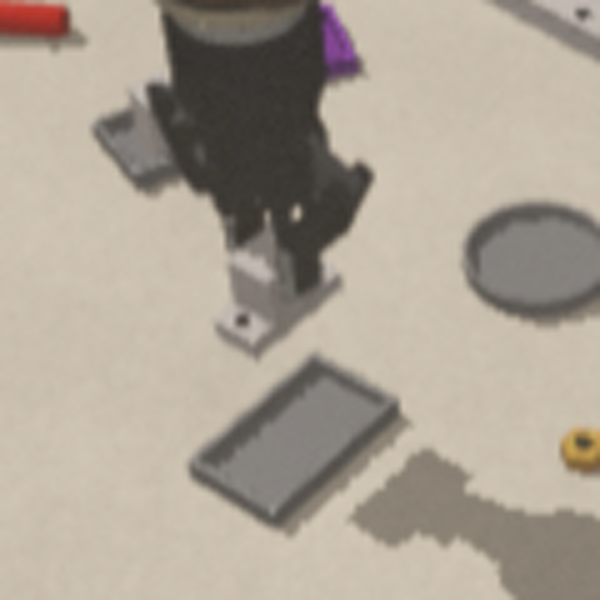

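The block hangs at (280,300), aligned with the tray, whose floor is centred near (297,440). I predicted (294,437).

```bash
python3 -m pendant '{"grip":[0,0,0,0,0,0,0,0,0,0],"xyz":[[0.1,0,2],[0.1,0,5],[0.1,0,7.5],[0.1,0,9],[0.1,0,9.7],[0.1,0,10],[0.1,0,10.2],[0.1,0,10.3],[0.1,0,10.4],[0.1,0,10.4]],"roll":[0,0,0,0,0,0,0,0,0,0]}'
```

```text
time: 24.25
eef_pos: [0.4637, -0.0054, 0.0303]
ee_rot: [0.999, 0.052, 0.0, -0.0]
ft_force: [0.6, 0.8, -1.6]
finger_gap: 0.0292
grip_force: 50.0
```

```bash
python3 -m pendant '{"grip":[0,0,0,0],"xyz":[[0,0,0.05],[0,0,0.1],[0,0,0.1],[0,0,0.1]],"roll":[0,0,0,0]}'; python3 -m pendant '{"grip":[3.3,4,5,6,6,6,6,6,6],"xyz":[[0,0,0],[0,0,0],[0,0,0],[0,0,0],[0,0,-2],[0,0,-5],[0,0,-9],[0,0,-11],[0,0,-11]],"roll":[0,0,0,0,0,0,0,0,0]}'; python3 -c "
from h import *
go(.387,-.331,.12,-40)"
```

```text
time: 24.75
eef_pos: [0.4638, -0.0054, 0.0301]
ee_rot: [0.999, 0.052, 0.0, 0.0]
ft_force: [-3.1, 1.2, 13.8]
finger_gap: 0.0291
grip_force: 52.1
time: 25.88
eef_pos: [0.4642, -0.0055, 0.1403]
ee_rot: [0.999, 0.052, 0.001, 0.0]
ft_force: [0.0, 0.5, -0.2]
finger_gap: 0.0597
grip_force: 0.0
go [-11.09  31.56   2.02] roll -44.0 tool y at -84.0 tcp [ 0.4642 -0.0055  0.1403] j6 1.31 gap 0.0597
```

```bash
python3 -m pendant '{"grip":[6,6,6,6,6,6,6,6,6],"xyz":[[-2,5.7,0],[-4,11.4,0],[-6,17,0],[-8,22.8,0],[-10,28.5,0],[-11.1,31.6,1],[-11.1,31.6,2],[-11.1,31.6,2],[-11.1,31.6,2]],"roll":[-8,-16,-24,-32,-40,-44,-44,-44,-44]}'
python3 - <<'E'
from h import *
p=vision.read_camera('side');im=cv2.cvtColor(p['image'],cv2.COLOR_RGB2BGR)
cv2.imwrite('pics/g.png',cv2.resize(im[200:330,280:420],None,fx=5,fy=4.6,interpolation=cv2.INTER_CUBIC))
go(.387,-.331,.019,-40)
K=p['intrinsics'];s=r.get_state()['eef_pos']
for w in ([.387,-.331,.042],s):
    c=Rc(p).T@(np.array(w)-p['position']);u=K@c/c[2];print(w,((u[:2]-[280,200])*[5,4.6]).round())
E
```

```text
time: 27.0
eef_pos: [0.3866, -0.3303, 0.119]
ee_rot: [0.906, 0.423, -0.0, -0.0]
ft_force: [1.0, 0.6, 1.5]
finger_gap: 0.0601
grip_force: 0.0
go [-0.03  0.05 10.03] roll 0.1 tool y at -39.9 tcp [ 0.3868 -0.3305  0.1193] j6 -0.14 gap 0.0596
[0.387, -0.331, 0.042] [332. 439.]
[ 0.38678921 -0.3304792   0.11927382] [336. 351.]
```

View pics/g.png

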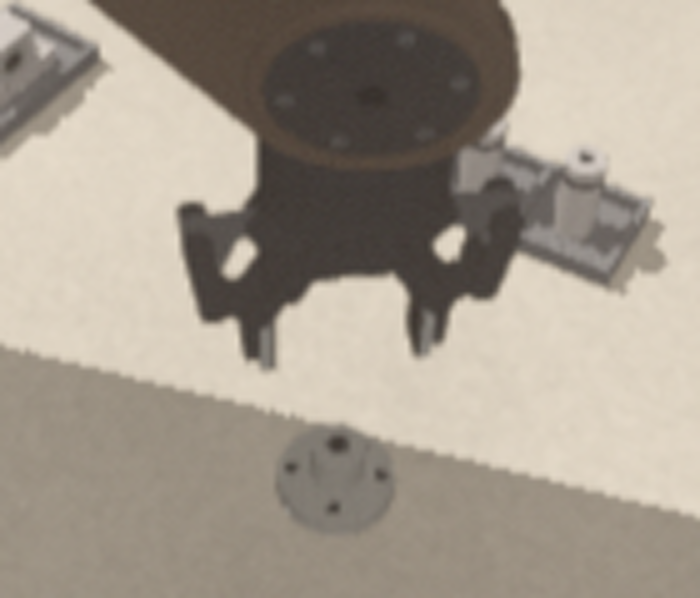

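The boss top at (338,442) lies centred below the open fingers, so I go down onto the boss.

```bash
python3 -m pendant '{"grip":[6,6,6,6,6,3,0,0,0,0,0],"xyz":[[0,0,3],[0,0,6],[0,0,8.5],[0,0,9.6],[0,0,9.9],[0,0,9.9],[0,0,9.9],[0,0,9.9],[0,0,9.9],[0,0,9.9],[0,0,9.9]],"roll":[0,0,0,0,0,0,0,0,0,0,0]}' 90; python3 -m pendant '{"grip":[0,0,0,0,0,0],"xyz":[[0,0,-1],[0,0,-3],[0,0,-6],[0,0,-9],[0,0,-11],[0,0,-11]],"roll":[0,0,0,0,0,0]}'; python3 -c "
from h import *
go(.670,-.0015,.135,-40)"
```

```text
time: 28.42
eef_pos: [0.3867, -0.3316, 0.0213]
ee_rot: [0.906, 0.423, 0.0, 0.001]
ft_force: [0.2, 1.9, 8.1]
finger_gap: 0.0233
grip_force: 87.8
time: 29.18
eef_pos: [0.3867, -0.3317, 0.1317]
ee_rot: [0.906, 0.423, 0.0, 0.001]
ft_force: [0.1, -0.1, -4.1]
finger_gap: 0.0231
grip_force: 88.5
go [43.51  0.49 -0.34] roll 0.0 tool y at -40.0 tcp [ 0.3867 -0.3317  0.1317] j6 -0.14 gap 0.0231
```

```bash
python3 -m pendant '{"grip":[0,0,0,0,0,0,0,0,0,0,0,0],"xyz":[[1.5,0,0],[5,0.1,0],[9.5,0.2,0],[14.5,0.2,0],[19.5,0.3,0],[24.5,0.3,0],[29.5,0.4,0],[34.5,0.4,0],[39,0.5,0],[42,0.5,0],[43.5,0.5,0],[43.5,0.5,0]],"roll":[0,0,0,0,0,0,0,0,0,0,0,0]}'
python3 - <<'E'
from h import *
p=vision.read_camera('side');im=cv2.cvtColor(p['image'],cv2.COLOR_RGB2BGR)
cv2.imwrite('pics/i.png',cv2.resize(im[110:230,260:400],None,fx=5,fy=5,interpolation=cv2.INTER_CUBIC))
go(.670,-.0015,.027,-40)
K=p['intrinsics'];s=r.get_state()['eef_pos']
for w in ([.670,-.0015,.005],s-[0,0,.021]):
    c=Rc(p).T@(np.array(w)-p['position']);u=K@c/c[2];print(w,((u[:2]-[260,110])*5).round())
E
```

```text
time: 30.68
eef_pos: [0.6695, -0.0005, 0.1291]
ee_rot: [0.906, 0.423, -0.001, -0.0]
ft_force: [0.3, -0.3, -2.4]
finger_gap: 0.0232
grip_force: 88.6
go [ 0.05  0.1  10.24] roll 0.0 tool y at -40.0 tcp [ 0.6691 -0.0013  0.1294] j6 0.6 gap 0.0232
[0.67, -0.0015, 0.005] [334. 357.]
[ 0.66909942 -0.00128861  0.10835982] [333. 229.]
```

View pics/i.png

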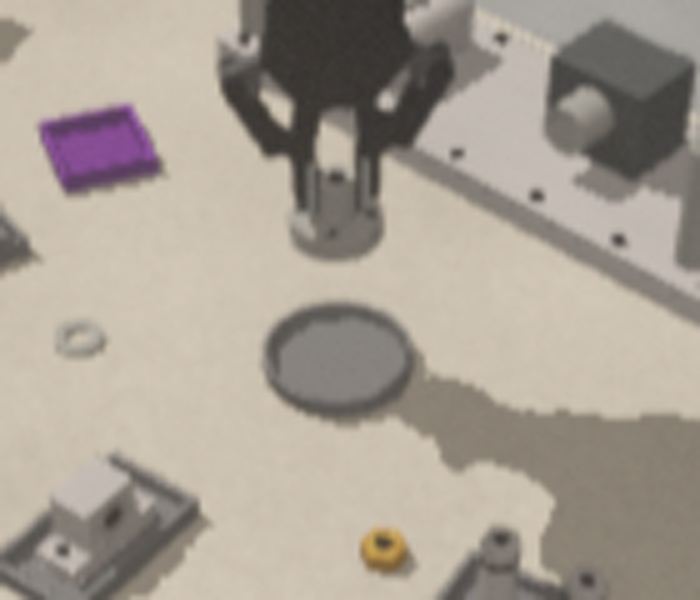

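The hub hangs centred over the dish at (339,361), and the block stands in the oblong tray at (95,520).

```bash
python3 -m pendant '{"grip":[0,0,0,0,0,0,0,0,0,0],"xyz":[[0,0.1,2],[0,0.1,5],[0,0.1,7.5],[0,0.1,9],[0,0.1,9.6],[0,0.1,9.8],[0,0.1,10],[0,0.1,10.1],[0,0.1,10.1],[0,0.1,10.1]],"roll":[0,0,0,0,0,0,0,0,0,0]}'
```

```text
time: 31.98
eef_pos: [0.6706, -0.0019, 0.0294]
ee_rot: [0.906, 0.423, 0.0, 0.0]
ft_force: [0.7, 0.2, -2.9]
finger_gap: 0.0229
grip_force: 88.6
```

```bash
python3 -m pendant '{"grip":[0,0,0,0,0,0],"xyz":[[0,0,0.1],[0,0,0.2],[0,0,0.27],[0,0,0.32],[0,0,0.35],[0,0,0.35]],"roll":[0,0,0,0,0,0]}'
```

```text
time: 32.72
eef_pos: [0.6705, -0.0019, 0.0264]
ee_rot: [0.906, 0.423, 0.0, 0.0]
ft_force: [-4.5, 0.5, 6.5]
finger_gap: 0.0229
grip_force: 89.3
```

```bash
python3 -m pendant '{"grip":[2.7,3.3,4,5,6,6,6,6,6,6,6,6],"xyz":[[0,0,0],[0,0,0],[0,0,0],[0,0,0],[0,0,0],[0,0,-2],[0,0,-6],[0,0,-11],[0,0,-16],[0,0,-20],[0,0,-20],[0,0,-20]],"roll":[0,0,0,0,0,0,0,0,0,0,0,0]}'
python3 - <<'E'
from h import *
p=vision.read_camera('side');im=cv2.cvtColor(p['image'],cv2.COLOR_RGB2BGR)
cv2.imwrite('pics/j.png',cv2.resize(im[130:280,220:430],None,fx=3.8,fy=3.8,interpolation=cv2.INTER_CUBIC))
c=cloud(p)
for k,xy,rad,z0 in (('spacer',(.5835,.267),.03,.04),('hub',(.67,-.002),.025,.035),('block',(.4635,-.006),.035,.04),('spare',(.6,-.313),.02,.05),('m',(.587,-.26),.02,.05),('a',(.578,-.208),.02,.05)):
    m=(np.hypot(c[...,0]-xy[0],c[...,1]-xy[1])<rad)&(c[...,2]>z0)&(c[...,2]<.08);q=c[m]
    b=cv2.minAreaRect((q[:,:2]*1000).astype(np.float32));print(k,len(q),np.round(b[0],1),np.round(b[1]),(np.percentile(q[:,2],90)*1000).round(1))
E
```

```text
time: 34.22
eef_pos: [0.6701, -0.0019, 0.226]
ee_rot: [0.906, 0.423, 0.0, 0.0]
ft_force: [0.8, 0.5, 0.6]
finger_gap: 0.0602
grip_force: 0.0
spacer 57 [583.9 263.9] [30. 28.] 48.6
hub 53 [669.1  -3.5] [28. 23.] 45.7
block 137 [462.5  -7.8] [41. 32.] 49.8
spare 70 [ 598.2 -314.1] [23. 20.] 63.4
m 64 [ 586.1 -261.1] [20. 21.] 64.5
a 60 [ 577.  -209.5] [23. 19.] 63.7
```

View pics/j.png

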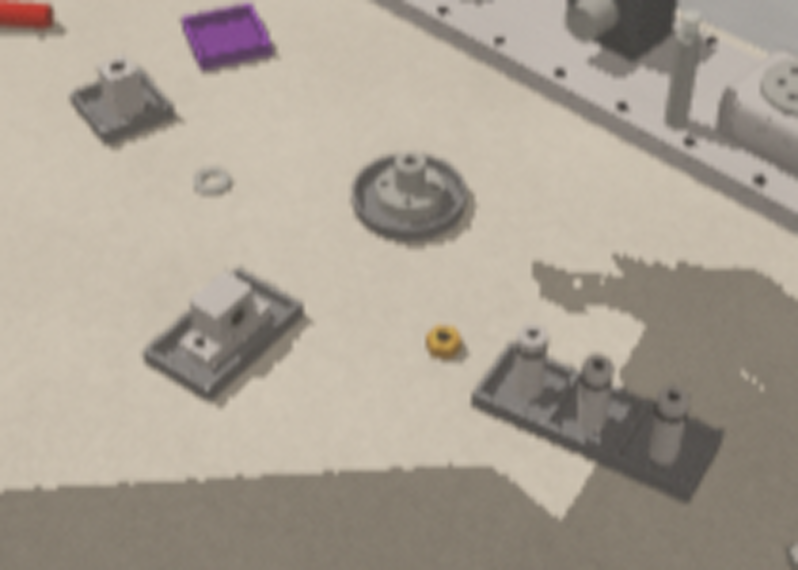

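All the parts stand centred and flat: spacer at (122,90), hub at (410,190), block at (220,315) and three posts in the rack. The gripper is clear of everything.

```bash
python3 -c "
from h import *
print(hand_in())"
```

```text
the job is handed in; nothing more can be done
None
```

I handed the job in at about 34 s: the last image shows the spacer, hub, block and spare post upright and centred in their places and both kit posts still standing; no verdict came back.

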